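# Make up two splint kits, freeing one splint from a hold-down finger

### The job

Make up the two splint kits: the turquoise gutter splint and the black dial go in the blue tray, the coral gutter splint and the ivory dial in the yellow tray, each gutter lying open side up along the long outline and centred on it, each dial standing centred on the round outline. The turquoise gutter is caught under the hold-down finger, so swing the finger up until it stands about upright before you take the gutter out. The red dial belongs to no kit: leave it where it is.

Things in the scene. Friction and masses are not known exactly. Their poses are not given: they have to be found in the camera images.
- turquoise_gutter_mid (a point): Turquoise rigid U-shaped gutter splint, open upward (sizes in mm): 70 long (its x), 40 wide (its y), 20 tall, walls and floor 4 thick, 30 g. Point: its centre, 10 above its underside; z up. Starts on the stand's bed, underside 20 above the counter, length along the finger, both long sides overhanging the bed by 7. The finger's foot reaches down between its walls.
- coral_gutter_mid (a point): Coral (orange-red) rigid U-shaped gutter splint, open upward (sizes in mm): 70 long (its x), 40 wide (its y), 20 tall, walls and floor 4 thick, 30 g. Point: its centre, 10 above its underside; z up. Starts on the counter.
- black_dial_mid (a point): Black tension dial, (sizes in mm) an upright cylinder 36 in diameter and 24 tall, 45 g. Point: its centre, 12 above its underside; z up. Stands on the counter. 
- ivory_dial_mid (a point): Ivory-white tension dial, (sizes in mm) an upright cylinder 36 in diameter and 24 tall, 45 g. Point: its centre, 12 above its underside; z up. Stands on the counter. 
- red_dial_mid (a point): Red tension dial, (sizes in mm) an upright cylinder 36 in diameter and 24 tall, 45 g. Point: its centre, 12 above its underside; z up. Stands on the counter. Must stay where it is.
- blue_tray: Blue kit tray (sizes in mm), fixed, 124 (x) by 210 (y), floor 4 above the counter, rim 4 thick, its top 10 above the counter. Origin: centre of its underside. White outlines on the floor: a long one, 80 (x) by 50 (y), centred at y = -48 for the gutter (long way along x), and a round one, 46 in diameter, centred at y = +48 for the dial. Yaw within 0.3 rad; the trays may swap sides.
- yellow_tray: Yellow kit tray (sizes in mm), fixed, 124 (x) by 210 (y), floor 4 above the counter, rim 4 thick, its top 10 above the counter. Origin: centre of its underside. Dark outlines on the floor: a long one, 80 (x) by 50 (y), centred at y = -48 for the gutter (long way along x), and a round one, 46 in diameter, centred at y = +48 for the dial. Yaw within 0.3 rad; the trays may swap sides.
- finger (a joint): Angle (rad) of the hold-down finger: 0 level, its foot on the gutter's floor; grows as its free end rises and swings away from the robot; 1.57 upright (its end then 192 mm above the counter), stop at 1.8. Lightly sprung with a stiff hinge; 1 to 2 N at the barrel lifts it; stays where it is left. Starts at 0 to 0.08.
- finger_tab (a point): Centre of the green grip barrel at the finger's free end, 68 mm above the counter when down. Barrel (mm) 28 long along its y (parallel to the hinge), 16 in diameter; can be pinched from above by its two flat ends. The frame turns with the finger: x points along the finger to the hinge; the hinge axis passes at x = +120, z = -6. The finger is a bar 10 wide; the gutter's rim is 28 below the barrel.
- stand: Fixed grey stand of the finger. Origin: centre of its bolted foot (sizes in mm: 190 long in x, 36 wide, 8 thick), on the counter, x pointing away from the robot along the finger. Steel bed, 66 by 26, top at z = 20, centred at x = -30; a 26 wide stop at x = -70 rises to z = 26; two hinge posts at x = +75, 72 tall, 34 wide overall. A round foot, 10 in diameter, hangs 36 from the finger, 105 from the hinge.
Things that resemble listed ones, but are neither listed nor needed, are in the scene too. Leave any green look-alike of the part that bears black_dial_mid alone.

How it is judged (in metres and radians):
On the way:
1. the hold-down finger is swung up to 1.2 rad or more while the turquoise gutter still lies in the stand (within 25 mm of its start) (value of joint finger above 1.2 rad and distance of turquoise_gutter_mid from where it was at the start of the episode below 0.025 m), for 0.2 s.
At the end, for the whole second after the job is handed in: Each named thing in its named tray, within 14 mm along each tray axis of its outline's centre, on the tray floor (height within 4 mm), upright within 0.12 rad, at rest; gutters within 0.26 rad of the outline's length. Red dial within 20 mm of its start (x of turquoise_gutter_mid in the frame of blue_tray between -0.014 and 0.014 m and y of turquoise_gutter_mid in the frame of blue_tray between -0.062 and -0.034 m and z of turquoise_gutter_mid in the frame of blue_tray between 0.01 and 0.018 m and angle between each of turquoise_gutter_mid, black_dial_mid, coral_gutter_mid, ivory_dial_mid's own z axis and vertical below 0.12 rad and linear speed of each of turquoise_gutter, black_dial, coral_gutter, ivory_dial below 0.01 m/s and x of black_dial_mid in the frame of blue_tray between -0.014 and 0.014 m and y of black_dial_mid in the frame of blue_tray between 0.034 and 0.062 m and z of black_dial_mid in the frame of blue_tray between 0.012 and 0.02 m and angle between the x axis of turquoise_gutter_mid and the x axis of blue_tray, either way round below 0.26 rad and x of coral_gutter_mid in the frame of yellow_tray between -0.014 and 0.014 m and y of coral_gutter_mid in the frame of yellow_tray between -0.062 and -0.034 m and z of coral_gutter_mid in the frame of yellow_tray between 0.01 and 0.018 m and x of ivory_dial_mid in the frame of yellow_tray between -0.014 and 0.014 m and y of ivory_dial_mid in the frame of yellow_tray between 0.034 and 0.062 m and z of ivory_dial_mid in the frame of yellow_tray between 0.012 and 0.02 m and angle between the x axis of coral_gutter_mid and the x axis of yellow_tray, either way round below 0.26 rad and distance of red_dial_mid from where it was at the start of the episode below 0.02 m); the robot touches nothing.
It fails at once if the red dial is moved more than 20 mm (distance of red_dial_mid from where it was at the start of the episode above 0.02 m).
It also fails if it takes over 128 s, if anything falls off the work surface, if the arm or the gripper's body presses on something with over 40 N, if the wrist force passes 120 N, or if a joint passes its speed limit or range.

### The arm

A 7-joint arm with a two-finger parallel gripper is mounted at the origin on the work surface. World frame = base frame: x ahead of the robot, y to its left, z up, the work surface at z = 0. Lengths are in mm, angles in degrees, forces in N, time in s.
With the tool pointing down it reaches from about 350 to 900 mm from the base axis. Payload 19.9 kg.
Tool frame: the origin (TCP) lies at the very end of the fingers, on their centre line; the grasp point (between the pads) lies 19 mm behind it (grip_depth is the distance from the TCP to the grasp point, in mm); z points along the fingers, y is the direction in which the jaws open and shut (so a half turn about z gives the same grasp; the last joint's range is limited). The gripper opens to 94 mm and grips with 3 to 60 N. Pads are 16 mm wide; open, the fingers measure 119 mm over their backs; the gripper's body (75 mm by 177 mm) begins 78 mm behind the grasp point.
Start: joints at [-76.461, 23.915, -0.59, 92.452, 0.269, 63.638, -3.037], TCP at [171.391, 601.017, 183.725] pointing down, gripper open.
Joint ranges: [-161.28, 161.28], [-22.2, 115.67], [-73.04, 71.86], [3.21, 147.25], [-68.34, 248.33], [10.77, 114.83], [-161.83, 161.83]. Speed limits (degrees/s): [108.29, 108.29, 136.94, 136.94, 172.46, 172.46, 172.46].

### API

Orientations are given as [roll, pitch, yaw] about the fixed x, y, z axes, in that order (R = Rz(yaw) Ry(pitch) Rx(roll)).
In Python, from cell import get_state, camera, get_calibration, finish_job, grip_depth gives the robot as it stands. The module is installed in compiled form; this text tells all that it offers.
- The arm moves only by the shell command python3 -m handwheel 'ROWS' [OPENING] [FORCE]. ROWS is JSON, a list of rows, each an object with "xyz": the shift along the tool's x, y, z in mm, a list of three; "twist": the turn about the tool's z in rad. In form: [{"xyz": [x, y, z], "twist": twist}, ...]. A call has exactly 8 rows; each row is the pose to reach, as a shift and turn from the pose commanded when the call began, along the tool's axes at that moment; what a row does not reach only later rows make up. A row lasts 1/8 s, in which the tool goes at most 62.5 mm and 10.7 degrees, less where a joint would pass 70% of its speed; a pose out of reach is approached as far as the arm can. A call with a gripper value outside its range is refused whole. OPENING is the finger opening in mm, from 0 to 94, set as the call begins (- or left out, the last holds). The fingers move at their own pace and stop on an object; FORCE is the grip in N (left out, the last holds). Time passes only in rows, so rows that repeat a pose let the fingers close, or fill a call up. It gives the time, the measured TCP pose, the force and the opening at its end, in the units of the state.
- get_state(): the state, without advancing time (a new reading comes with each control period).
- camera(name): name is "scene" or "side" or "wrist"; returns the picture (400x640x3 uint8, blue, green, red); there is no depth.
- get_calibration(name): a dict with "vfov" (degrees; the focal length in pixels is half the picture's height over the tangent of half this angle, whatever the lens; pixels are square), "cx", "cy" (the principal point, pixels), "k1" (the pictures are not rectified: a ray, as slopes to the right and down, at radius r is drawn at 1 + k1 r^2 times it, then the intrinsics apply), "eye" and "attitude" of the camera in the world. Camera axes: x right, y up, looking along -z (the intrinsics and any distortion apply to the point x, -y, -z); pixel columns grow to the right and rows downward; lengths in mm; the calibration is good to about 2 mm. A picture is of the moment at which its call begins: read the wrist's pose just before it. get_calibration takes no time and is no camera call; for the wrist camera it gives the pose at the moment of the call.
- finish_job(): hands the job in, once; it reports no verdict.
The state is a dict: "clock": time; "qpos": joint angles; "joint_velocities": joint speeds; "tau": joint torques, N m; "ee_pos": TCP position; "eef_rot": TCP orientation; "contact_force": force on the tool from outside, world axes, zero at the start; "moment": the same for the moment, N m; "grip_width": finger opening in mm.
Only numpy, scipy, OpenCV 4.12 (cv2) and the standard library are available. Lean on these libraries where they do the work, as an engineer would, in place of code of your own. Each camera call takes 0.05 s, during which the arm holds its last target. There are 200 camera calls.

## Working session

There is one attempt and no reset: what is moved stays moved. The work goes in short steps, Python scripts to look and compute and a shell command to move; the robot and the scene stay as the last step left them, time stands still between calls to the robot, and variables do not carry over. Pictures are saved under pics/ and viewed, about 12 in all and at most 16, crops included, and the job is handed in when it is done.

```bash
mkdir -p pics
cat > h.py <<'E'
import numpy as np, cv2
from cell import get_state, camera, get_calibration, grip_depth
from scipy.spatial.transform import Rotation as R
E
python3 - <<'E'
from h import *
s=get_state(); print(s, grip_depth)
for n in ["scene","side","wrist"]:
    c=get_calibration(n); print(n,c)
    cv2.imwrite(f"pics/{n}0.png",camera(n))
E
```

```text
{'clock': 0.0, 'qpos': array([-76.46222865,  23.94760741,  -0.59011769,  92.48481706,
         0.26826203,  63.6373436 ,  -3.0359512 ]), 'joint_velocities': array([ 0.02910984, -0.06903077, -0.02351921,  0.0791486 , -0.05963956,
       -0.04725045,  0.05123397]), 'tau': array([ 1.87344076e-04, -8.51234293e+01,  6.39138110e-01, -4.25992620e+01,
       -4.87899932e-02,  1.84410514e-02,  6.69282826e-05]), 'ee_pos': array([171.28997497, 600.6597101 , 183.13519917]), 'eef_rot': array([-1.79931741e+02,  4.31595700e-03,  1.64085011e+02]), 'contact_force': array([-0.8565218 ,  0.10936996, -0.13852513]), 'moment': array([ 0.00518898, -0.00108865,  0.04462148]), 'grip_width': 94.44264557689633} 18.8
scene {'vfov': 57.21841207552093, 'cx': 320.68399867200634, 'cy': 198.4477409200003, 'k1': -0.026670428929646283, 'eye': array([1139.41808977,  -35.25460568,  576.01121656]), 'attitude': array([50.27969688, -1.01927319, 86.66269984])}
side {'vfov': 52.91488500170757, 'cx': 320.4482489185032, 'cy': 197.26084648766067, 'k1': -0.029464693801179526, 'eye': array([ 141.55843575, -361.65132882,  676.5706163 ]), 'attitude': array([ 40.06683163,   0.94721938, -48.42322351])}
wrist {'vfov': 61.8976980973024, 'cx': 316.0020206917265, 'cy': 199.08311802647884, 'k1': -0.06666523743815927, 'eye': array([ 93.02204697, 623.52453818, 384.75720725]), 'attitude': array([-1.65191579e+01,  3.93384621e-02,  7.41172544e+01])}
```

View pics/scene0.png

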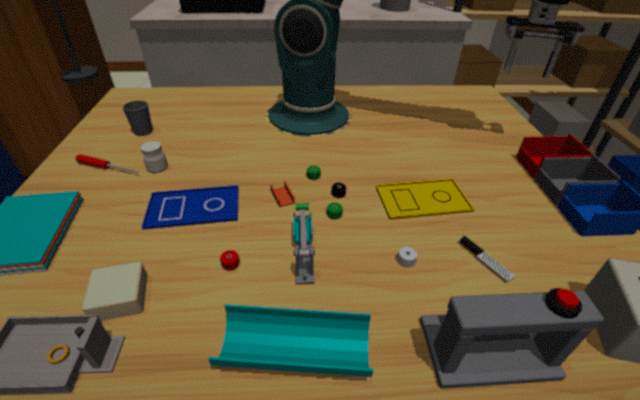

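View pics/side0.png

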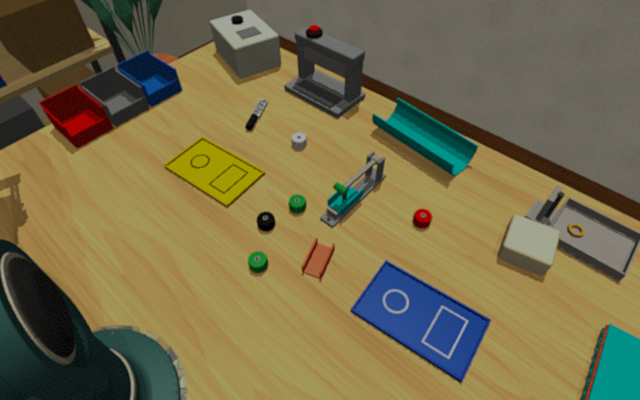

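Scene: blue tray left (195,207), yellow (424,198), coral gutter (283,193), stand (304,250), red dial (230,260), ivory (407,256), black (339,190), green look-alikes (313,172),(334,210). Side: the same layout, with black at (265,221), coral at (318,259) and ivory at (298,141).

```bash
cat >> h.py <<'E'
def ray(c,px):
    f=200/np.tan(np.radians(c['vfov']/2))
    K=np.array([[f,0,c['cx']],[0,f,c['cy']],[0,0,1]])
    p=cv2.undistortPoints(np.float64(px).reshape(-1,1,2),K,np.array([c['k1'],0,0,0])).reshape(-1,2)
    d=np.c_[p[:,0],-p[:,1],-np.ones(len(p))]@R.from_euler('xyz',c['attitude'],degrees=True).as_matrix().T
    return c['eye'],d
def plane(c,px,z):
    e,d=ray(c,px); return (e+d*((z-e[2])/d[:,2])[:,None])[:,:2]
def tri(c1,p1,c2,p2):
    (e1,d1),(e2,d2)=ray(c1,[p1]),ray(c2,[p2]); d1,d2=d1[0],d2[0]
    t=np.linalg.lstsq(np.c_[d1,-d2],e2-e1,rcond=None)[0]
    a,b=e1+t[0]*d1,e2+t[1]*d2
    return (a+b)/2,np.linalg.norm(a-b)
HSV=dict(blue=((112,120,60),(128,255,255)),yellow=((24,180,90),(33,255,255)),coral=((4,120,120),(11,190,255)),
 green=((50,120,50),(70,255,255)),red=((0,200,80),(3,255,255)),turq=((84,120,80),(96,255,255)),black=((0,0,0),(180,255,45)),ivory=((0,0,120),(180,50,255)))
def blobs(img,col,roi,amin=30):
    m=cv2.inRange(cv2.cvtColor(img,cv2.COLOR_BGR2HSV),*map(np.array,HSV[col]))
    x0,y0,x1,y1=roi; k=np.zeros_like(m); k[y0:y1,x0:x1]=m[y0:y1,x0:x1]
    cs=[q for q in cv2.findContours(k,cv2.RETR_EXTERNAL,cv2.CHAIN_APPROX_NONE)[0] if cv2.contourArea(q)>amin]
    return sorted(cs,key=cv2.contourArea,reverse=True)
def cen(q):
    m=cv2.moments(cv2.convexHull(q)); return [m['m10']/m['m00'],m['m01']/m['m00']]
E
python3 - <<'E'
from h import *
np.set_printoptions(precision=1,suppress=True)
rois={'scene':dict(blue=(130,170,250,240),yellow=(360,170,490,230),coral=(260,170,305,215),green=(290,160,350,225),red=(210,240,250,275),black=(325,175,355,205),ivory=(390,240,425,272)),
'side':dict(blue=(330,250,510,390),yellow=(150,120,280,220),coral=(290,230,345,290),green=(235,170,360,280),red=(405,200,440,235),black=(250,205,283,240),ivory=(285,125,315,157))}
for n in rois:
    c=get_calibration(n); im=cv2.imread(f'pics/{n}0.png')
    for col,roi in rois[n].items():
        z=10 if col in('blue','yellow') else 12
        for q in blobs(im,col,roi,15)[:3]:
            p=plane(c,q.reshape(-1,2).astype(float),z)
            r=cv2.minAreaRect(np.float32(p))
            print(n,col,cv2.contourArea(q),np.array(cen(q)),plane(c,[cen(q)],z)[0],'rect',np.array(r[0]),np.array(r[1]),round(r[2],1))
            if col=='coral': print('  hsv', cv2.cvtColor(im,cv2.COLOR_BGR2HSV)[int(cen(q)[1]),int(cen(q)[0])])
cr=cv2.imread('pics/side0.png')[120:300,230:410]
cr2=cv2.imread('pics/scene0.png')[165:290,255:360]
cv2.imwrite('pics/crop1.png',np.hstack([cv2.resize(cr,(480,480),interpolation=cv2.INTER_CUBIC)[:, :400],cv2.resize(cr2,(400,480),interpolation=cv2.INTER_CUBIC)]))
E
```

```text
scene blue 2463.0 [191.6 206.4] [ 477.9 -289.1] rect [ 473.  -287.9] [125.1 206.4] 6.1
scene yellow 2657.5 [422.9 197.5] [465.5 264.7] rect [461.1 266.6] [126.9 212.1] 5.3
scene green 110.0 [334.9 208.7] [500.9  45.1] rect [502.8  44.2] [30.4 45.6] 85.8
scene green 75.0 [313.3 171. ] [348.    1.5] rect [352.    1.9] [29.3 54.2] 88.2
scene green 47.0 [301.8 206.2] [488.9 -31.6] rect [490.  -31.3] [28.3 17.8] 87.9
scene red 163.0 [229.  257.6] [ 641.1 -180.5] rect [ 641.  -181.1] [35.2 32.2] 40.0
scene black 137.0 [338.  189.8] [430.1  59.3] rect [428.7  59.5] [30.2 52.7] 85.3
scene ivory 158.5 [407.7 253.1] [644.3 183. ] rect [643.8 182.9] [34.8 32.8] 87.5
side yellow 3417.0 [214.2 169.9] [454.7 260.3] rect [456.8 267.2] [126.5 212. ] 5.1
side coral 449.5 [317.9 259.9] [432.1 -82.6] rect [434.6 -81.2] [73.2 31. ] 19.6
  hsv [ 10 164 165]
side green 225.0 [257.1 260.2] [355.   5.] rect [355.8   5.9] [37.2 34.6] 54.2
side green 160.5 [296.7 202. ] [509.4  47.4] rect [509.4  48.7] [39.3 35. ] 4.4
side green 64.0 [340.3 187.8] [601.4   2.6] rect [601.1   2.8] [17.4 31.3] 3.6
side red 148.5 [422.3 216.3] [ 651.8 -176.5] rect [ 652.8 -176.2] [34.6 32.5] 19.0
side black 226.5 [265.7 221.4] [430.   59.9] rect [430.6  59.8] [45.3 32.9] 47.3
side ivory 96.0 [298.5 137.2] [662.4 187.8] rect [661.8 187.3] [33.8 32.4] 43.0
```

View pics/crop1.png

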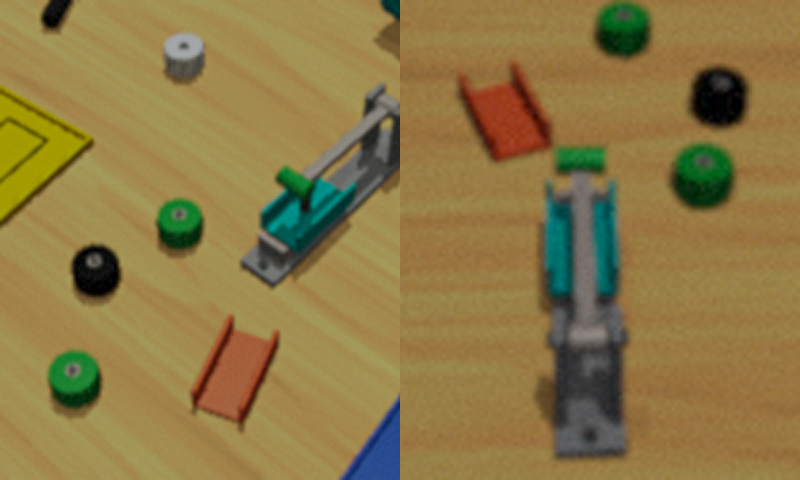

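The crop shows the green barrel at the finger's end near the robot, the turquoise gutter under it, and the coral gutter on the counter, open side up. I'll move over the middle for one wrist view from above.

```bash
python3 -m handwheel '[{"xyz":[-54,-62,-14],"twist":-0.035},{"xyz":[-108,-125,-28],"twist":-0.07},{"xyz":[-162,-188,-42],"twist":-0.105},{"xyz":[-216,-250,-56],"twist":-0.14},{"xyz":[-270,-312,-70],"twist":-0.175},{"xyz":[-324,-375,-84],"twist":-0.21},{"xyz":[-378,-438,-98],"twist":-0.245},{"xyz":[-433,-501,-112],"twist":-0.278}]' 94 20
```

```text
clock: 1.15
ee_pos: [379.4, 151.9, 267.7]
eef_rot: [180.0, 0.0, -179.9]
contact_force: [1.1, 0.6, 0.5]
grip_width: 94.4
```

```bash
python3 -m handwheel '[{"xyz":[-24,-50,-10],"twist":0},{"xyz":[-48,-100,-20],"twist":0},{"xyz":[-70,-152,-32],"twist":0},{"xyz":[-70,-152,-32],"twist":0},{"xyz":[-70,-152,-32],"twist":0},{"xyz":[-70,-152,-32],"twist":0},{"xyz":[-70,-152,-32],"twist":0},{"xyz":[-70,-152,-32],"twist":0}]'
python3 - <<'E'
from h import *
c=get_calibration('wrist'); im=camera('wrist'); print(c)
cv2.imwrite('pics/wrist1.png',im)
import pickle; pickle.dump(c,open('pics/wrist1.pkl','wb'))
E
```

```text
clock: 2.15
ee_pos: [448.9, 2.3, 299.2]
eef_rot: [-180.0, -0.0, -179.9]
contact_force: [-0.3, -0.2, 0.8]
grip_width: 93.8
{'vfov': 61.8976980973024, 'cx': 316.0020206917265, 'cy': 199.08311802647884, 'k1': -0.06666523743815927, 'eye': array([367.44619358,   2.12787823, 500.80268362]), 'attitude': array([-1.65164325e+01, -4.52686850e-03,  9.00881115e+01])}
```

View pics/wrist1.png

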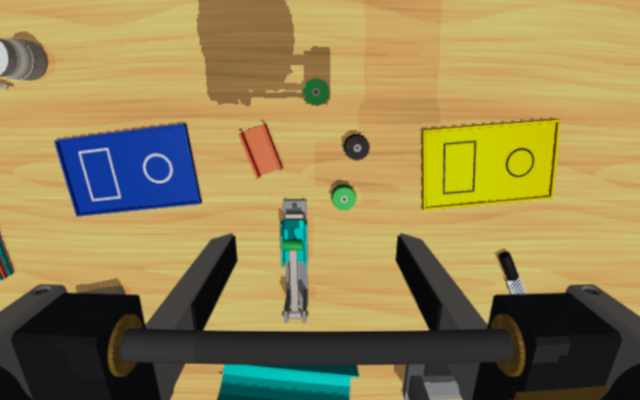

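Wrist view: blue tray (128,168), yellow (490,165), coral (261,149), black (356,146), greens (316,91),(344,197), barrel (291,245), stand along column ~292. Red and ivory dials are hidden behind the gripper.

Run:
```python
from h import *
import pickle
np.set_printoptions(precision=1,suppress=True)
w=pickle.load(open('pics/wrist1.pkl','rb')); im=cv2.imread('pics/wrist1.png'); h=cv2.cvtColor(im,cv2.COLOR_BGR2HSV)
for p in [(128,190),(490,195),(261,149),(356,138),(291,245),(285,225)]: print(p,h[p[1],p[0]])
rois=dict(blue=(40,110,215,225),yellow=(410,110,570,215),coral=(235,115,290,185),black=(335,125,378,165),green=(270,180,370,260),turq=(270,200,312,275))
for col,roi in rois.items():
    z={'blue':10,'yellow':10,'coral':20,'turq':40,'black':24,'green':12}[col]
    for q in blobs(im,col,roi,15)[:2]:
        r=cv2.minAreaRect(np.float32(plane(w,q.reshape(-1,2).astype(float),z)))
        print(col,cv2.contourArea(q),np.array(cen(q)),'rect',np.array(r[0]),np.array(r[1]),round(r[2],1))
# outlines in trays: children contours
def outl(m,name):
    cs,hi=cv2.findContours(m,cv2.RETR_CCOMP,cv2.CHAIN_APPROX_NONE)
    for q in cs:
        a=cv2.contourArea(q)
        if 300<a<4000:
            r=cv2.minAreaRect(np.float32(plane(w,q.reshape(-1,2).astype(float),4)))
            print(' outline',name,a,np.array(cen(q)),np.array(r[0]),np.array(r[1]),round(r[2],1))
m=np.zeros(im.shape[:2],np.uint8); m[110:225,40:215]=cv2.inRange(h,(100,100,40),(130,255,255))[110:225,40:215]; outl(m,'blue')
m=np.zeros(im.shape[:2],np.uint8); m[110:215,410:570]=cv2.inRange(h,(20,120,120),(35,255,255))[110:215,410:570]; outl(m,'yellow')
# tri of barrel/dials
S,D=get_calibration('scene'),get_calibration('side')
print('barrel s-d',tri(S,[301.8,206.2],D,[340.3,187.8]),'black',tri(S,[338,189.8],D,[265.7,221.4]))
cr=im[185:330,250:340]; cv2.imwrite('pics/crop2.png',cv2.resize(np.hstack([im[110:255,225:315],cr]),(720,580),interpolation=cv2.INTER_CUBIC))
```

```text
(128, 190) [111 229 156]
(490, 195) [ 30 255 206]
(261, 149) [  9 157 206]
(356, 138) [ 8 21 48]
(291, 245) [ 68 185 165]
(285, 225) [ 89 255 102]
blue 9965.0 [129.2 170. ] rect [ 469.6 -287.2] [122.  210.5] 6.0
yellow 10561.0 [489.1 163.5] rect [458.7 267.5] [124.6 211.8] 5.3
coral 982.0 [262.  149.7] rect [437.  -75.7] [69.2 33.9] 20.0
coral 56.0 [248. 154.] rect [444.3 -95.9] [68.3  4. ] 18.9
black 39.5 [353.  140.8] rect [421.2  54.9] [14.1 31. ] 24.7
green 429.5 [343.3 197.1] rect [509.2  44.4] [38.2 35.3] 0.1
green 126.0 [291.8 244.6] rect [588.1 -36.6] [15.6 27.3] 0.2
turq 597.0 [295.1 238.7] rect [573.6 -31.3] [37.5 75.2] 89.6
turq 67.0 [284.5 256.8] rect [597.2 -45.5] [10.6 25.3] 88.6
 outline blue 411.0 [157.4 168. ] [ 465.5 -241.4] [36.9 34.4] 89.6
 outline blue 1085.0 [ 99.4 174.2] [ 475.5 -337.1] [72.6 42.5] 5.8
 outline blue 752.0 [157.4 167.8] [ 465.6 -241.2] [49.2 48.6] 41.0
 outline blue 1655.5 [ 99.4 174. ] [ 475.5 -337.1] [84.5 55.2] 5.9
barrel s-d (array([559.1, -31.5,  73.1]), np.float64(1.0353033644829481)) black (array([429.9,  59.5,  12. ]), np.float64(0.7244077986999287))
```

View pics/crop2.png

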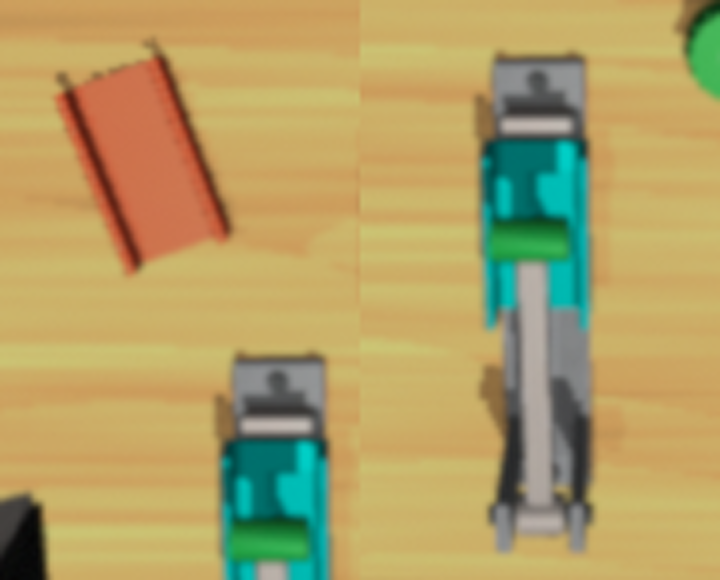

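```bash
python3 - <<'E'
from h import *
np.set_printoptions(precision=1,suppress=True)
S,D=get_calibration('scene'),get_calibration('side')
print('ivory',tri(S,[407.7,253.1],D,[298.5,137.2]),'red',tri(S,[229,257.6],D,[422.3,216.3]))
E
python3 -m handwheel '[{"xyz":[-30,-9,50],"twist":0},{"xyz":[-60,-18,100],"twist":0},{"xyz":[-90,-27,140],"twist":0},{"xyz":[-111,-34,179],"twist":0},{"xyz":[-111,-34,179],"twist":0},{"xyz":[-111,-34,179],"twist":0},{"xyz":[-111,-34,179],"twist":0},{"xyz":[-111,-34,179],"twist":0}]' 94 20
```

```text
ivory (array([653.9, 178.8,  22.9]), np.float64(0.04081130732998523)) red (array([ 646.7, -178.6,   18.6]), np.float64(0.6447297803025898))
clock: 3.2
ee_pos: [560.3, -31.7, 121.4]
eef_rot: [180.0, 0.1, -180.0]
contact_force: [-0.6, -0.1, 0.3]
grip_width: 93.9
```

```bash
python3 -m handwheel '[{"xyz":[0,0,25],"twist":0},{"xyz":[0,0,45],"twist":0},{"xyz":[0,0,58],"twist":0},{"xyz":[0,0,67],"twist":0},{"xyz":[0,0,67],"twist":0},{"xyz":[0,0,67],"twist":0},{"xyz":[0,0,67],"twist":0},{"xyz":[0,0,67],"twist":0}]'
python3 -m handwheel '[{"xyz":[0,0,0],"twist":0},{"xyz":[0,0,0],"twist":0},{"xyz":[0,0,0],"twist":0},{"xyz":[0,0,0],"twist":0},{"xyz":[0,0,0],"twist":0},{"xyz":[0,0,0],"twist":0},{"xyz":[0,0,0],"twist":0},{"xyz":[0,0,0],"twist":0}]' 15 12
```

```text
clock: 4.2
ee_pos: [560.2, -32.0, 53.6]
eef_rot: [180.0, 0.0, -180.0]
contact_force: [0.6, -0.3, -0.9]
grip_width: 93.9
clock: 5.2
ee_pos: [560.0, -31.3, 53.2]
eef_rot: [180.0, -0.0, -180.0]
contact_force: [-0.2, 4.7, -0.3]
grip_width: 27.9
```

The opening of 27.9 mm matches the 28 mm barrel. Now I'll swing it up along the arc.

```bash
python3 -m handwheel '[{"xyz":[-1,0,-10],"twist":0},{"xyz":[-5,0,-25],"twist":0},{"xyz":[-10,0,-39],"twist":0},{"xyz":[-17,0,-52],"twist":0},{"xyz":[-26,0,-65],"twist":0},{"xyz":[-36,0,-76],"twist":0},{"xyz":[-48,0,-86],"twist":0},{"xyz":[-60,0,-94],"twist":0}]'
python3 -m handwheel '[{"xyz":[-14,0,-7],"twist":0},{"xyz":[-28,0,-12],"twist":0},{"xyz":[-43,0,-15],"twist":0},{"xyz":[-57,0,-16],"twist":0},{"xyz":[-63,0,-16],"twist":0},{"xyz":[-63,0,-16],"twist":0},{"xyz":[-63,0,-16],"twist":0},{"xyz":[-63,0,-16],"twist":0}]'
python3 - <<'E'
from h import *
a=camera('scene')[150:300,240:380]; b=camera('side')[100:250,300:440]
cv2.imwrite('pics/f1.png',np.hstack([cv2.resize(a,(400,428)),cv2.resize(b,(400,428))]))
E
```

```text
clock: 6.2
ee_pos: [620.2, -30.8, 147.4]
eef_rot: [179.9, -0.0, -179.9]
contact_force: [1.9, 6.1, -7.0]
grip_width: 27.3
clock: 7.2
ee_pos: [683.5, -30.4, 163.7]
eef_rot: [179.9, 0.0, -179.9]
contact_force: [-0.3, 7.8, 4.5]
grip_width: 27.4
```

View pics/f1.png

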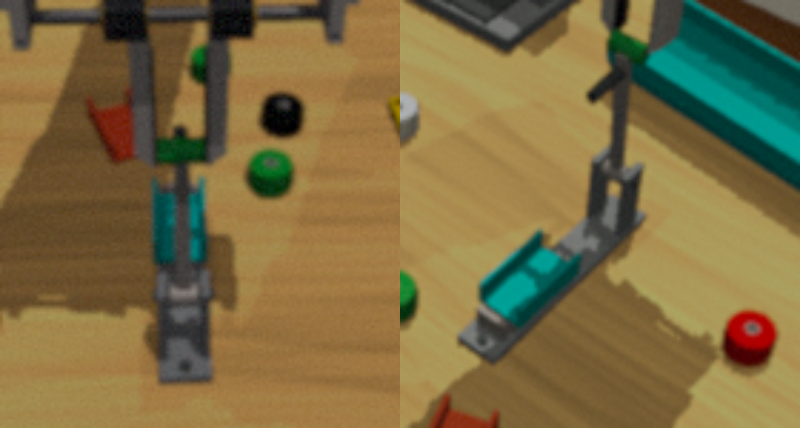

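The finger stands upright and the turquoise gutter is still in the stand. Release, rise, then move above the gutter.

```bash
python3 -m handwheel '[{"xyz":[0,0,0],"twist":0},{"xyz":[0,0,0],"twist":0},{"xyz":[0,0,0],"twist":0},{"xyz":[0,0,-5],"twist":0},{"xyz":[0,0,-20],"twist":0},{"xyz":[0,0,-40],"twist":0},{"xyz":[0,0,-60],"twist":0},{"xyz":[0,0,-60],"twist":0}]' 80
python3 -m handwheel '[{"xyz":[35,-1,0],"twist":0},{"xyz":[75,-1,0],"twist":0},{"xyz":[108,-1,0],"twist":0},{"xyz":[108,-1,40],"twist":0},{"xyz":[108,-1,80],"twist":0},{"xyz":[108,-1,120],"twist":0},{"xyz":[108,-1,140],"twist":0},{"xyz":[108,-1,140],"twist":0}]' 80
python3 - <<'E'
from h import *
np.set_printoptions(precision=1,suppress=True)
c=get_calibration('wrist'); im=camera('wrist'); cv2.imwrite('pics/w2.png',im)
for q in blobs(im,'turq',(180,100,450,330),60)[:3]:
    r=cv2.minAreaRect(np.float32(plane(c,q.reshape(-1,2).astype(float),40))); print(cv2.contourArea(q),np.array(r[0]),np.array(r[1]),r[2])
E
```

```text
clock: 8.3
ee_pos: [683.9, -32.2, 225.8]
eef_rot: [180.0, 0.2, -180.0]
contact_force: [0.0, -0.0, -1.0]
grip_width: 80.0
clock: 9.3
ee_pos: [574.6, -33.2, 82.7]
eef_rot: [-180.0, -0.1, -180.0]
contact_force: [-0.6, 0.2, 1.0]
grip_width: 80.3
4063.5 [574.9 -31.6] [73.2 39.3] 0.0822681114077568
```

View pics/w2.png

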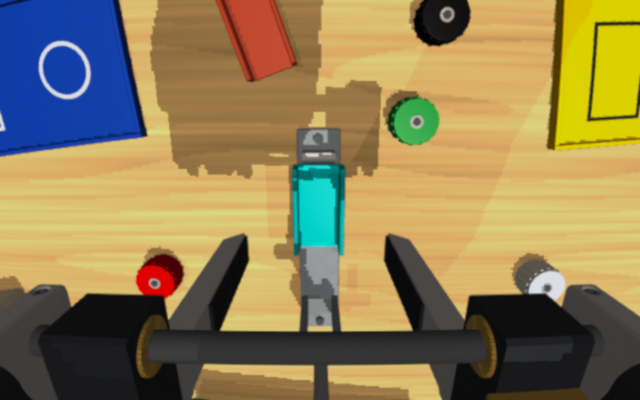

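The wrist view shows the gutter (319,208) free between the open fingers, with red at (158,275) and ivory at (541,282) clear. Measured centre (574.9, -31.6), size 73×39, matching expectation. Descend and grip.

```bash
python3 -m handwheel '[{"xyz":[0,1,20],"twist":0},{"xyz":[0,1,40],"twist":0},{"xyz":[0,1,55],"twist":0},{"xyz":[0,1,65],"twist":0},{"xyz":[0,1,65],"twist":0},{"xyz":[0,1,65],"twist":0},{"xyz":[0,1,65],"twist":0},{"xyz":[0,1,65],"twist":0}]' 80
python3 -m handwheel '[{"xyz":[0,0,0],"twist":0},{"xyz":[0,0,0],"twist":0},{"xyz":[0,0,0],"twist":0},{"xyz":[0,0,0],"twist":0},{"xyz":[0,0,0],"twist":0},{"xyz":[0,0,0],"twist":0},{"xyz":[0,0,0],"twist":0},{"xyz":[0,0,0],"twist":0}]' 30 18
```

```text
clock: 10.35
ee_pos: [575.3, -32.1, 18.6]
eef_rot: [180.0, 0.0, -180.0]
contact_force: [-0.2, -0.1, -0.7]
grip_width: 80.0
clock: 11.35
ee_pos: [575.4, -32.1, 18.6]
eef_rot: [-180.0, 0.0, -180.0]
contact_force: [0.1, 0.3, 6.2]
grip_width: 30.6
```

Opening 30.6 mm isn't the expected 40, so I'll look.

Run:
```python
from h import *
a=camera('scene')[150:300,240:380]; b=camera('side')[100:250,300:440]; w=camera('wrist')[100:400,160:480]
cv2.imwrite('pics/f2.png',np.hstack([cv2.resize(a,(400,428)),cv2.resize(b,(400,428))]))
cv2.imwrite('pics/w3.png',cv2.resize(w,(640,600)))
print(get_state()['grip_width'],get_state()['contact_force'])
```

```text
29.847208708402835 [ 0.68517425 -0.37827717  5.72944233]
```

View pics/f2.png

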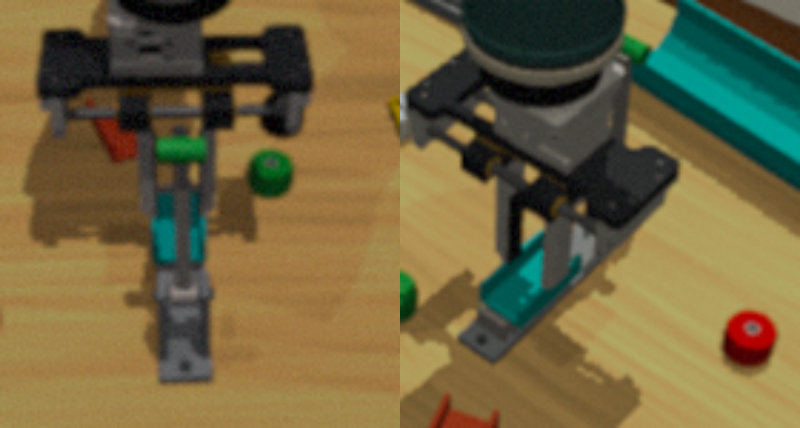

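View pics/w3.png

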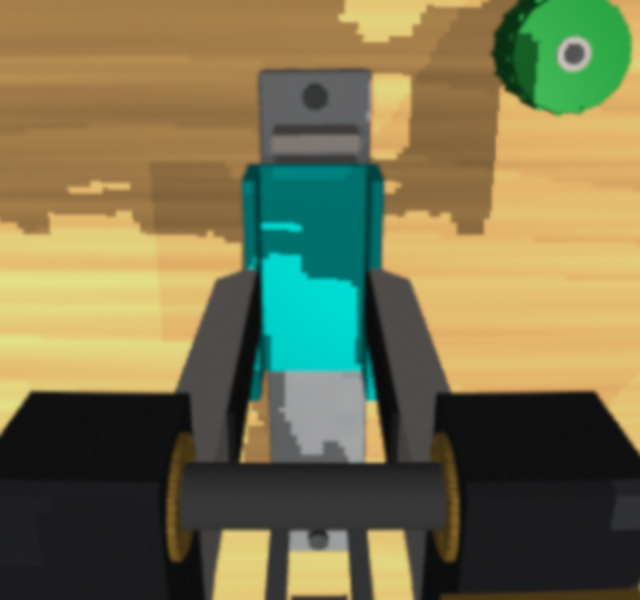

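```bash
python3 -m handwheel '[{"xyz":[0,0,-3],"twist":0},{"xyz":[0,0,-6],"twist":0},{"xyz":[0,0,-9],"twist":0},{"xyz":[0,0,-12],"twist":0},{"xyz":[0,0,-16],"twist":0},{"xyz":[0,0,-20],"twist":0},{"xyz":[0,0,-20],"twist":0},{"xyz":[0,0,-20],"twist":0}]'
python3 - <<'E'
from h import *
b=camera('side')[130:230,315:395]; w=camera('wrist')[150:350,200:440]
cv2.imwrite('pics/f3.png',np.hstack([cv2.resize(b,(400,500),interpolation=cv2.INTER_CUBIC),cv2.resize(w,(400,500))]))
E
```

```text
clock: 12.5
ee_pos: [575.0, -32.0, 38.2]
eef_rot: [-180.0, -0.0, -180.0]
contact_force: [0.7, -0.5, -0.2]
grip_width: 30.2
```

View pics/f3.png

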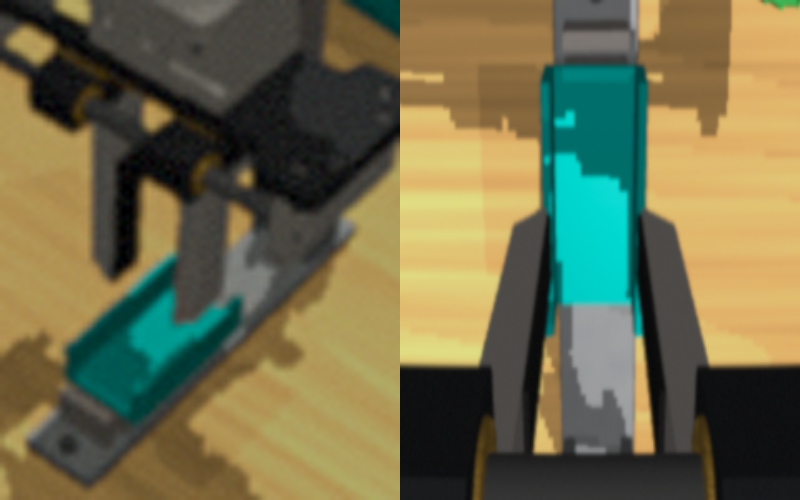

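The tips slid over the rim instead of closing on the walls, and the gutter hasn't moved. So the real fingertips sit about 21 mm above the reported TCP, and the barrel near the very tips in the earlier view agrees. Going to reported z≈2 is safe either way; I'll reopen and go lower.

```bash
python3 -m handwheel '[{"xyz":[0,0,0],"twist":0},{"xyz":[0,0,0],"twist":0},{"xyz":[0,0,0],"twist":0},{"xyz":[0,0,12],"twist":0},{"xyz":[0,0,24],"twist":0},{"xyz":[0,0,34],"twist":0},{"xyz":[0,0,36],"twist":0},{"xyz":[0,0,36],"twist":0}]' 80
python3 -m handwheel '[{"xyz":[0,0,0],"twist":0},{"xyz":[0,0,0],"twist":0},{"xyz":[0,0,0],"twist":0},{"xyz":[0,0,0],"twist":0},{"xyz":[0,0,0],"twist":0},{"xyz":[0,0,0],"twist":0},{"xyz":[0,0,0],"twist":0},{"xyz":[0,0,0],"twist":0}]' 34 15
```

```text
clock: 13.6
ee_pos: [575.0, -32.2, 2.2]
eef_rot: [-180.0, -0.0, -180.0]
contact_force: [-0.6, 0.5, 0.3]
grip_width: 80.1
clock: 14.6
ee_pos: [575.1, -32.1, 2.3]
eef_rot: [-180.0, 0.0, -180.0]
contact_force: [-1.1, 0.2, 2.9]
grip_width: 39.9
```

Gripped at 39.9 mm. Lift and carry to the blue tray's long outline.

```bash
python3 -m handwheel '[{"xyz":[0,0,-10],"twist":0},{"xyz":[0,0,-25],"twist":0},{"xyz":[0,0,-45],"twist":0},{"xyz":[0,0,-65],"twist":0},{"xyz":[0,0,-80],"twist":0},{"xyz":[10,-20,-90],"twist":0},{"xyz":[20,-50,-90],"twist":-0.02},{"xyz":[30,-90,-90],"twist":-0.04}]'
python3 -m handwheel '[{"xyz":[14,-40,0],"twist":-0.02},{"xyz":[28,-85,0],"twist":-0.04},{"xyz":[42,-130,0],"twist":-0.06},{"xyz":[55,-170,0],"twist":-0.065},{"xyz":[65,-200,0],"twist":-0.065},{"xyz":[70,-215,10],"twist":-0.065},{"xyz":[70,-215,30],"twist":-0.065},{"xyz":[70,-215,40],"twist":-0.065}]'
python3 - <<'E'
from h import *
cv2.imwrite('pics/w4.png',camera('wrist'))
E
```

```text
clock: 15.6
ee_pos: [544.1, -123.3, 92.6]
eef_rot: [180.0, -0.0, -177.6]
contact_force: [0.5, -0.7, 0.4]
grip_width: 39.7
clock: 16.6
ee_pos: [483.5, -337.9, 50.2]
eef_rot: [179.9, -0.1, -173.9]
contact_force: [0.7, -0.4, -0.9]
grip_width: 40.0
```

View pics/w4.png

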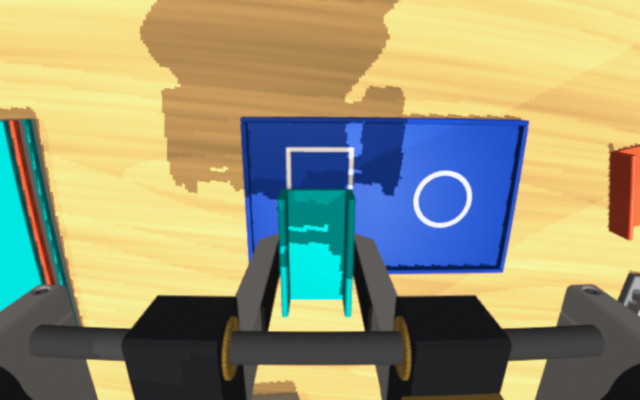

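Gutter is held level above the tray, with the long outline visible at (320,160). Lower it.

```bash
python3 -m handwheel '[{"xyz":[4,1,10],"twist":0},{"xyz":[8,1.5,25],"twist":0},{"xyz":[8,1.5,40],"twist":0},{"xyz":[8,1.5,52],"twist":0},{"xyz":[8,1.5,59],"twist":0},{"xyz":[8,1.5,62],"twist":0},{"xyz":[8,1.5,64],"twist":0},{"xyz":[8,1.5,64],"twist":0}]'
```

```text
clock: 17.65
ee_pos: [475.8, -339.1, -11.6]
eef_rot: [-180.0, 0.0, -174.0]
contact_force: [0.1, -0.0, -0.1]
grip_width: 40.0
```

```bash
python3 -m handwheel '[{"xyz":[0,1.5,1],"twist":0},{"xyz":[0,1.5,2],"twist":0},{"xyz":[0,1.5,2],"twist":0},{"xyz":[0,1.5,2],"twist":0},{"xyz":[0,1.5,2],"twist":0},{"xyz":[0,1.5,2],"twist":0},{"xyz":[0,1.5,2],"twist":0},{"xyz":[0,1.5,2],"twist":0}]'
python3 -m handwheel '[{"xyz":[0,0,0],"twist":0},{"xyz":[0,0,0],"twist":0},{"xyz":[0,0,0],"twist":0},{"xyz":[0,0,0],"twist":0},{"xyz":[0,0,-10],"twist":0},{"xyz":[0,0,-40],"twist":0},{"xyz":[0,0,-80],"twist":0},{"xyz":[0,0,-120],"twist":0}]' 64
python3 - <<'E'
from h import *
np.set_printoptions(precision=1,suppress=True)
c=get_calibration('wrist'); im=camera('wrist'); cv2.imwrite('pics/w5.png',im)
for q in blobs(im,'turq',(200,100,450,330),60)[:2]:
    r=cv2.minAreaRect(np.float32(plane(c,q.reshape(-1,2).astype(float),24))); print(cv2.contourArea(q),np.array(r[0]),np.array(r[1]),r[2])
E
```

```text
clock: 18.65
ee_pos: [475.6, -337.6, -13.6]
eef_rot: [-180.0, 0.0, -174.0]
contact_force: [-0.1, -0.9, 1.5]
grip_width: 39.7
clock: 19.65
ee_pos: [475.4, -337.6, 108.2]
eef_rot: [-180.0, 0.0, -174.0]
contact_force: [0.7, 0.8, 0.1]
grip_width: 64.2
3105.5 [ 476.  -337.5] [72.4 39.5] 6.135368824005127
```

View pics/w5.png

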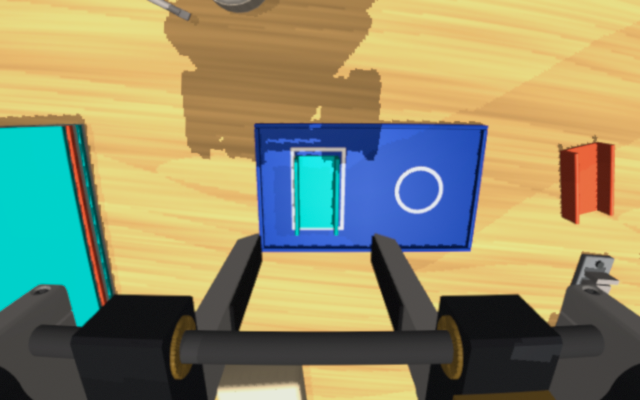

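Turquoise gutter is inside its outline (318,190), measured (476.0, -337.5) at 6.1°, against the outline (475.5, -337.1) at 5.9°. Next, the coral gutter.

```bash
python3 -m handwheel '[{"xyz":[2,45,0],"twist":-0.04},{"xyz":[4,95,0],"twist":-0.08},{"xyz":[6,145,0],"twist":-0.12},{"xyz":[8,195,0],"twist":-0.16},{"xyz":[10,240,0],"twist":-0.2},{"xyz":[11,263,0],"twist":-0.244},{"xyz":[11,263,0],"twist":-0.244},{"xyz":[11,263,0],"twist":-0.244}]' 80
python3 - <<'E'
from h import *
np.set_printoptions(precision=1,suppress=True)
c=get_calibration('wrist'); im=camera('wrist'); cv2.imwrite('pics/w6.png',im)
h=cv2.cvtColor(im,cv2.COLOR_BGR2HSV)
m=cv2.inRange(h,(0,110,50),(12,255,255)); k=np.zeros_like(m); k[90:300,240:400]=m[90:300,240:400]
k=cv2.morphologyEx(k,cv2.MORPH_CLOSE,np.ones((5,5)))
for q in cv2.findContours(k,cv2.RETR_EXTERNAL,cv2.CHAIN_APPROX_NONE)[0]:
    if cv2.contourArea(q)<100: continue
    r=cv2.minAreaRect(np.float32(plane(c,q.reshape(-1,2).astype(float),20))); print(cv2.contourArea(q),cen(q),np.array(r[0]),np.array(r[1]),r[2])
E
```

```text
clock: 20.7
ee_pos: [437.2, -78.4, 106.5]
eef_rot: [-180.0, 0.0, -160.1]
contact_force: [0.1, -1.0, -0.5]
grip_width: 79.8
3147.0 [316.1356504948105, 193.01873038860728] [437. -79.] [73.6 39.9] 19.022933959960938
```

```bash
python3 -m handwheel '[{"xyz":[0,0,35],"twist":0},{"xyz":[0,0,70],"twist":0},{"xyz":[0,0,95],"twist":0},{"xyz":[0,0,110],"twist":0},{"xyz":[0,0,118],"twist":0},{"xyz":[0,0,122],"twist":0},{"xyz":[0,0,122],"twist":0},{"xyz":[0,0,122],"twist":0}]' 80
python3 -m handwheel '[{"xyz":[0,0,0],"twist":0},{"xyz":[0,0,0],"twist":0},{"xyz":[0,0,0],"twist":0},{"xyz":[0,0,0],"twist":0},{"xyz":[0,0,0],"twist":0},{"xyz":[0,0,0],"twist":0},{"xyz":[0,0,0],"twist":0},{"xyz":[0,0,0],"twist":0}]' 34 15
```

```text
clock: 21.75
ee_pos: [437.3, -77.2, -15.2]
eef_rot: [-180.0, 0.0, -160.0]
contact_force: [-0.7, -0.1, -0.3]
grip_width: 80.1
clock: 22.75
ee_pos: [437.0, -77.2, -15.7]
eef_rot: [-180.0, 0.0, -160.0]
contact_force: [-0.3, -0.4, 0.4]
grip_width: 40.0
```

```bash
python3 -m handwheel '[{"xyz":[0,0,-8],"twist":0},{"xyz":[0,0,-25],"twist":0},{"xyz":[0,0,-50],"twist":0},{"xyz":[0,0,-75],"twist":0},{"xyz":[0,0,-90],"twist":0},{"xyz":[-10,21,-90],"twist":0.02},{"xyz":[-25,53,-90],"twist":0.05},{"xyz":[-42,90,-90],"twist":0.08}]'
```

```text
clock: 23.75
ee_pos: [445.6, 22.6, 74.4]
eef_rot: [-180.0, 0.0, -164.7]
contact_force: [0.5, 0.3, 0.2]
grip_width: 40.0
```

```bash
python3 -m handwheel '[{"xyz":[-10,45,0],"twist":0.05},{"xyz":[-20,90,0],"twist":0.1},{"xyz":[-30,130,0],"twist":0.15},{"xyz":[-45,165,0],"twist":0.177},{"xyz":[-60,180,0],"twist":0.177},{"xyz":[-69,186,0],"twist":0.177},{"xyz":[-69,186,0],"twist":0.177},{"xyz":[-69,186,0],"twist":0.177}]'
python3 - <<'E'
from h import *
np.set_printoptions(precision=1,suppress=True)
c=get_calibration('wrist'); im=camera('wrist'); cv2.imwrite('pics/w7.png',im)
h=cv2.cvtColor(im,cv2.COLOR_BGR2HSV); m=cv2.inRange(h,(20,150,60),(36,255,255))
cs=cv2.findContours(m,cv2.RETR_CCOMP,cv2.CHAIN_APPROX_NONE)[0]
for q in cs:
    if cv2.contourArea(q)<400: continue
    z=10 if cv2.contourArea(q)>8000 else 4
    r=cv2.minAreaRect(np.float32(plane(c,q.reshape(-1,2).astype(float),z))); print(cv2.contourArea(q),cen(q),np.array(r[0]),np.array(r[1]),r[2])
E
```

```text
clock: 24.75
ee_pos: [462.4, 218.3, 74.2]
eef_rot: [-180.0, -0.0, -174.8]
contact_force: [0.1, 0.8, -0.3]
grip_width: 39.7
1538.5 [431.19693094629156, 201.59111253196932] [455.  316.9] [38.6 39.4] 5.416143417358398
1453.0 [318.66688985604287, 171.8222296618681] [438.1 218. ] [23.7 45.5] 5.251043319702148
25288.0 [377.86689456674424, 194.8245562333618] [459.  268.5] [125.5 211. ] 5.3935980796813965
2120.5 [430.7012725015518, 201.3371353196772] [455.  316.5] [46.1 46. ] 53.2681770324707
```

View pics/w7.png

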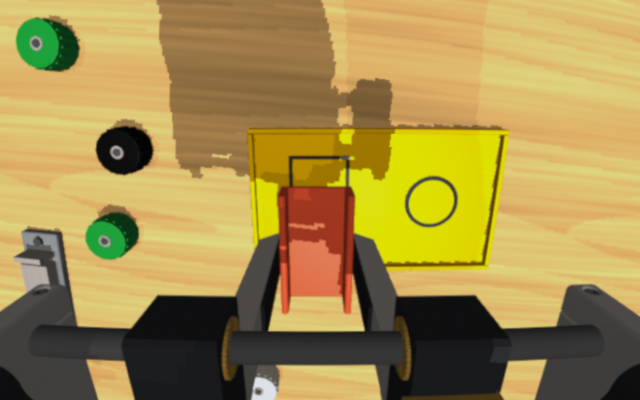

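Coral gutter is held level over the yellow tray's long outline (318,165); round outline at (431,201) → (455,316.7). Lower and release.

```bash
python3 -m handwheel '[{"xyz":[-1,2,20],"twist":0},{"xyz":[-1,2,40],"twist":0},{"xyz":[-1,2,58],"twist":0},{"xyz":[-1,2,72],"twist":0},{"xyz":[-1,2,80],"twist":0},{"xyz":[-1,2,84],"twist":0},{"xyz":[-1,2,86],"twist":0},{"xyz":[-1,2,86],"twist":0}]'
python3 -m handwheel '[{"xyz":[0,0,0],"twist":0},{"xyz":[0,0,0],"twist":0},{"xyz":[0,0,0],"twist":0},{"xyz":[0,0,0],"twist":0},{"xyz":[0,0,0],"twist":0},{"xyz":[0,0,0],"twist":0},{"xyz":[0,0,0],"twist":0},{"xyz":[0,0,0],"twist":0}]'
```

```text
clock: 25.8
ee_pos: [463.7, 221.6, -11.5]
eef_rot: [180.0, 0.0, -174.7]
contact_force: [-0.5, -0.5, -0.6]
grip_width: 39.7
clock: 26.8
ee_pos: [463.5, 221.5, -11.7]
eef_rot: [-180.0, 0.0, -174.7]
contact_force: [-1.0, 0.2, 3.7]
grip_width: 39.9
```

```bash
python3 -m handwheel '[{"xyz":[0,0,0],"twist":0},{"xyz":[0,0,0],"twist":0},{"xyz":[0,0,0],"twist":0},{"xyz":[0,0,0],"twist":0},{"xyz":[0,0,-10],"twist":0},{"xyz":[0,0,-40],"twist":0},{"xyz":[0,0,-80],"twist":0},{"xyz":[0,0,-120],"twist":0}]' 64
python3 - <<'E'
from h import *
np.set_printoptions(precision=1,suppress=True)
c=get_calibration('wrist'); im=camera('wrist'); cv2.imwrite('pics/w8.png',im)
h=cv2.cvtColor(im,cv2.COLOR_BGR2HSV)
m=cv2.inRange(h,(0,110,50),(12,255,255)); k=np.zeros_like(m); k[90:300,240:400]=m[90:300,240:400]
k=cv2.morphologyEx(k,cv2.MORPH_CLOSE,np.ones((5,5)))
for q in cv2.findContours(k,cv2.RETR_EXTERNAL,cv2.CHAIN_APPROX_NONE)[0]:
    if cv2.contourArea(q)<100: continue
    r=cv2.minAreaRect(np.float32(plane(c,q.reshape(-1,2).astype(float),24))); print(cv2.contourArea(q),cen(q),np.array(r[0]),np.array(r[1]),r[2])
E
python3 -m handwheel '[{"xyz":[13,-45,0],"twist":0.025},{"xyz":[27,-90,0],"twist":0.05},{"xyz":[40,-130,0],"twist":0.08},{"xyz":[48,-158,0],"twist":0.0925},{"xyz":[48,-158,0],"twist":0.0925},{"xyz":[48,-158,0],"twist":0.0925},{"xyz":[48,-158,0],"twist":0.0925},{"xyz":[48,-158,0],"twist":0.0925}]' 80
python3 - <<'E'
from h import *
np.set_printoptions(precision=1,suppress=True)
c=get_calibration('wrist'); im=camera('wrist'); cv2.imwrite('pics/w9.png',im)
h=cv2.cvtColor(im,cv2.COLOR_BGR2HSV); m=cv2.inRange(h,(0,0,0),(180,255,60)); k=np.zeros_like(m); k[120:265,265:375]=m[120:265,265:375]
for q in cv2.findContours(k,cv2.RETR_EXTERNAL,cv2.CHAIN_APPROX_NONE)[0]:
    if cv2.contourArea(q)<200: continue
    print(cv2.contourArea(q),cv2.boundingRect(q),plane(c,[cen(q)],12))
E
```

```text
clock: 27.8
ee_pos: [463.4, 221.3, 110.1]
eef_rot: [-180.0, 0.0, -174.7]
contact_force: [0.1, 0.4, 0.1]
grip_width: 63.9
3169.0 [316.5831889081456, 193.15540150202196] [463.2 221.7] [72.4 40.7] 4.234547138214111
clock: 28.85
ee_pos: [430.3, 60.3, 108.2]
eef_rot: [-180.0, -0.0, -180.0]
contact_force: [0.9, 0.2, -0.1]
grip_width: 79.9
1217.5 (297, 173, 39, 42) [[431.8  60.3]]
```

View pics/w9.png

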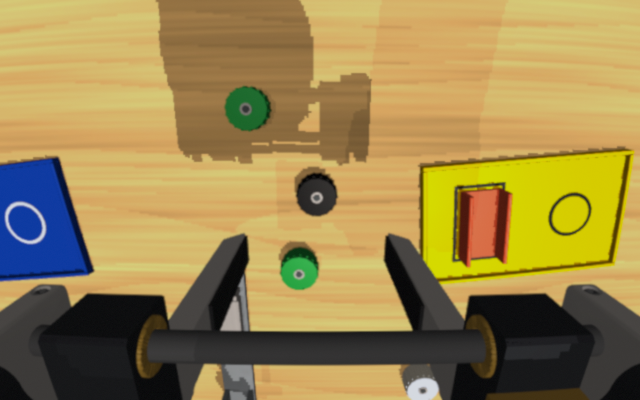

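Coral is in its outline (463.2, 221.7). The black dial (316,195) is centred between the open fingers, with green ones clear. Grip it.

```bash
python3 -m handwheel '[{"xyz":[-1,0,35],"twist":0},{"xyz":[-1,0,70],"twist":0},{"xyz":[-1,0,95],"twist":0},{"xyz":[-1,0,112],"twist":0},{"xyz":[-1,0,120],"twist":0},{"xyz":[-1,0,124],"twist":0},{"xyz":[-1,0,124],"twist":0},{"xyz":[-1,0,124],"twist":0}]' 80
python3 -m handwheel '[{"xyz":[0,0,0],"twist":0},{"xyz":[0,0,0],"twist":0},{"xyz":[0,0,0],"twist":0},{"xyz":[0,0,0],"twist":0},{"xyz":[0,0,0],"twist":0},{"xyz":[0,0,0],"twist":0},{"xyz":[0,0,0],"twist":0},{"xyz":[0,0,0],"twist":0}]' 30 18
```

```text
clock: 29.9
ee_pos: [431.5, 59.9, -15.3]
eef_rot: [180.0, 0.0, 180.0]
contact_force: [0.5, 0.2, 1.0]
grip_width: 80.2
clock: 30.9
ee_pos: [431.3, 59.7, -15.7]
eef_rot: [-180.0, 0.0, 180.0]
contact_force: [-0.3, -0.1, -0.0]
grip_width: 35.5
```

```bash
python3 -m handwheel '[{"xyz":[0,0,-8],"twist":0},{"xyz":[0,0,-25],"twist":0},{"xyz":[0,0,-50],"twist":0},{"xyz":[0,0,-75],"twist":0},{"xyz":[0,0,-90],"twist":0},{"xyz":[-2,-20,-90],"twist":0},{"xyz":[-6,-55,-90],"twist":0},{"xyz":[-11,-100,-90],"twist":0}]'
python3 -m handwheel '[{"xyz":[-5,-45,0],"twist":0},{"xyz":[-10,-90,0],"twist":0},{"xyz":[-15,-135,0],"twist":0},{"xyz":[-20,-175,0],"twist":0},{"xyz":[-23,-195,0],"twist":0},{"xyz":[-23,-201,10],"twist":0},{"xyz":[-23,-201,25],"twist":0},{"xyz":[-23,-201,40],"twist":0}]'
```

```text
clock: 31.9
ee_pos: [442.2, -40.7, 74.4]
eef_rot: [180.0, 0.0, -179.9]
contact_force: [0.2, -0.2, -0.4]
grip_width: 35.8
clock: 32.9
ee_pos: [464.9, -240.0, 32.9]
eef_rot: [180.0, -0.0, -179.9]
contact_force: [0.5, 1.0, -0.6]
grip_width: 35.4
```

```bash
python3 -m handwheel '[{"xyz":[0,-1,12],"twist":0},{"xyz":[0,-1,24],"twist":0},{"xyz":[0,-1,34],"twist":0},{"xyz":[0,-1,40],"twist":0},{"xyz":[0,-1,43],"twist":0},{"xyz":[0,-1,45],"twist":0},{"xyz":[0,-1,45],"twist":0},{"xyz":[0,-1,45],"twist":0}]'
python3 -m handwheel '[{"xyz":[0,0,0],"twist":0},{"xyz":[0,0,0],"twist":0},{"xyz":[0,0,0],"twist":0},{"xyz":[0,0,0],"twist":0},{"xyz":[0,0,-10],"twist":0},{"xyz":[0,0,-40],"twist":0},{"xyz":[0,0,-80],"twist":0},{"xyz":[0,0,-120],"twist":0}]' 60
python3 - <<'E'
from h import *
np.set_printoptions(precision=1,suppress=True)
c=get_calibration('wrist'); im=camera('wrist'); cv2.imwrite('pics/w10.png',im)
h=cv2.cvtColor(im,cv2.COLOR_BGR2HSV); m=cv2.inRange(h,(0,0,0),(180,255,60)); k=np.zeros_like(m); k[120:240,265:370]=m[120:240,265:370]
for q in cv2.findContours(k,cv2.RETR_EXTERNAL,cv2.CHAIN_APPROX_NONE)[0]:
    if cv2.contourArea(q)<200: continue
    print(cv2.contourArea(q),cv2.boundingRect(q),plane(c,[cen(q)],16))
E
```

```text
clock: 33.9
ee_pos: [465.3, -242.3, -10.5]
eef_rot: [-180.0, 0.0, 180.0]
contact_force: [-0.6, -0.3, -1.0]
grip_width: 35.8
clock: 34.9
ee_pos: [464.9, -242.4, 111.1]
eef_rot: [-180.0, 0.0, 180.0]
contact_force: [0.1, 0.8, -0.2]
grip_width: 59.9
812.0 (297, 172, 39, 43) [[ 465.6 -242.5]]
```

View pics/w10.png

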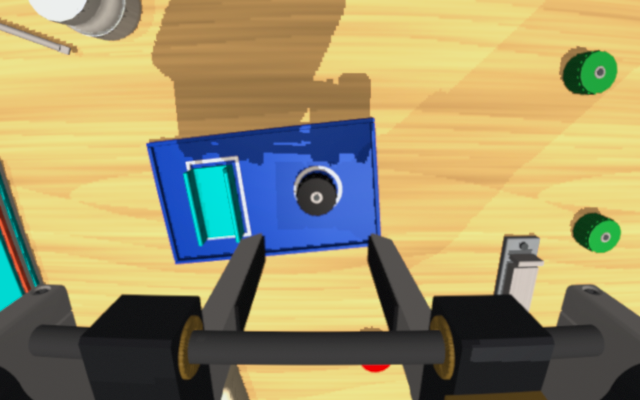

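Black dial stands on the round outline, measured (465.6, -242.5). Now the ivory dial, moving along y first to stay clear of the upright finger.

```bash
python3 -m handwheel '[{"xyz":[0,45,0],"twist":0},{"xyz":[0,100,0],"twist":0},{"xyz":[0,155,0],"twist":0},{"xyz":[0,210,0],"twist":0},{"xyz":[0,265,0],"twist":0},{"xyz":[0,320,0],"twist":0},{"xyz":[0,375,0],"twist":0},{"xyz":[0,421,0],"twist":0}]' 80
python3 -m handwheel '[{"xyz":[-40,0,0],"twist":0},{"xyz":[-85,0,0],"twist":0},{"xyz":[-130,0,0],"twist":0},{"xyz":[-165,0,0],"twist":0},{"xyz":[-185,0,0],"twist":0},{"xyz":[-189,0,0],"twist":0},{"xyz":[-189,0,0],"twist":0},{"xyz":[-189,0,0],"twist":0}]' 80
python3 - <<'E'
from h import *
np.set_printoptions(precision=1,suppress=True)
c=get_calibration('wrist'); im=camera('wrist'); cv2.imwrite('pics/w11.png',im)
h=cv2.cvtColor(im,cv2.COLOR_BGR2HSV); m=cv2.inRange(h,(0,0,70),(180,60,255)); k=np.zeros_like(m); k[120:250,265:370]=m[120:250,265:370]
for q in cv2.findContours(k,cv2.RETR_EXTERNAL,cv2.CHAIN_APPROX_NONE)[0]:
    if cv2.contourArea(q)<200: continue
    print(cv2.contourArea(q),cv2.boundingRect(q),cen(q),plane(c,[cen(q)],12),plane(c,[cen(q)],24))
E
```

```text
clock: 35.95
ee_pos: [465.0, 180.9, 109.8]
eef_rot: [180.0, 0.0, -180.0]
contact_force: [0.2, -0.4, 0.7]
grip_width: 79.9
clock: 36.95
ee_pos: [653.6, 178.9, 109.6]
eef_rot: [180.0, -0.0, 180.0]
contact_force: [-0.5, 0.4, -0.8]
grip_width: 79.9
1310.5 (296, 173, 41, 43) [315.89398988029126, 194.43847957546583] [[656.3 178.8]] [[652.9 178.8]]
```

```bash
python3 -m handwheel '[{"xyz":[-1,0,35],"twist":0},{"xyz":[-1,0,70],"twist":0},{"xyz":[-1,0,95],"twist":0},{"xyz":[-1,0,112],"twist":0},{"xyz":[-1,0,120],"twist":0},{"xyz":[-1,0,125],"twist":0},{"xyz":[-1,0,125],"twist":0},{"xyz":[-1,0,125],"twist":0}]' 80
python3 -m handwheel '[{"xyz":[0,0,0],"twist":0},{"xyz":[0,0,0],"twist":0},{"xyz":[0,0,0],"twist":0},{"xyz":[0,0,0],"twist":0},{"xyz":[0,0,0],"twist":0},{"xyz":[0,0,0],"twist":0},{"xyz":[0,0,0],"twist":0},{"xyz":[0,0,0],"twist":0}]' 30 18
```

```text
clock: 38.0
ee_pos: [655.7, 178.8, -15.1]
eef_rot: [180.0, 0.0, 180.0]
contact_force: [0.5, -0.5, 0.2]
grip_width: 79.9
clock: 39.0
ee_pos: [655.3, 178.6, -15.7]
eef_rot: [-180.0, 0.0, 180.0]
contact_force: [-0.4, 0.1, -1.0]
grip_width: 35.3
```

```bash
python3 -m handwheel '[{"xyz":[0,0,-8],"twist":0},{"xyz":[0,0,-25],"twist":0},{"xyz":[0,0,-50],"twist":0},{"xyz":[0,0,-75],"twist":0},{"xyz":[0,0,-90],"twist":0},{"xyz":[14,10,-90],"twist":0},{"xyz":[38,26,-90],"twist":0},{"xyz":[66,46,-90],"twist":0}]'
python3 -m handwheel '[{"xyz":[32,22,0],"twist":0},{"xyz":[64,44,0],"twist":0},{"xyz":[96,66,0],"twist":0},{"xyz":[122,84,0],"twist":0},{"xyz":[134,92,0],"twist":0},{"xyz":[134,92,10],"twist":0},{"xyz":[134,92,25],"twist":0},{"xyz":[134,92,40],"twist":0}]'
```

```text
clock: 40.0
ee_pos: [587.2, 225.4, 73.2]
eef_rot: [-180.0, -0.1, 180.0]
contact_force: [0.3, 0.0, -1.2]
grip_width: 35.8
clock: 41.0
ee_pos: [455.8, 315.7, 32.7]
eef_rot: [-179.9, -0.0, 179.9]
contact_force: [0.3, 0.4, 0.1]
grip_width: 35.8
```

```bash
python3 -m handwheel '[{"xyz":[0,1,12],"twist":0},{"xyz":[0,1,24],"twist":0},{"xyz":[0,1,34],"twist":0},{"xyz":[0,1,40],"twist":0},{"xyz":[0,1,43],"twist":0},{"xyz":[0,1,45],"twist":0},{"xyz":[0,1,45],"twist":0},{"xyz":[0,1,45],"twist":0}]'
python3 -m handwheel '[{"xyz":[0,0,0],"twist":0},{"xyz":[0,0,0],"twist":0},{"xyz":[0,0,0],"twist":0},{"xyz":[0,0,0],"twist":0},{"xyz":[0,0,-10],"twist":0},{"xyz":[0,0,-50],"twist":0},{"xyz":[0,0,-110],"twist":0},{"xyz":[0,0,-170],"twist":0}]' 60
python3 - <<'E'
from h import *
np.set_printoptions(precision=1,suppress=True)
c=get_calibration('wrist'); w=camera('wrist'); s=camera('scene'); d=camera('side')
h=cv2.cvtColor(w,cv2.COLOR_BGR2HSV); m=cv2.inRange(h,(0,0,70),(180,70,255)); k=np.zeros_like(m); k[120:240,265:370]=m[120:240,265:370]
for q in cv2.findContours(k,cv2.RETR_EXTERNAL,cv2.CHAIN_APPROX_NONE)[0]:
    if cv2.contourArea(q)>150: print('ivory',cv2.boundingRect(q),plane(c,[cen(q)],16))
S,D=get_calibration('scene'),get_calibration('side')
a=blobs(s,'red',(210,240,250,275),15); b=blobs(d,'red',(405,200,440,235),15)
print('red',cen(a[0]),cen(b[0]),'before [229,257.6] [422.3,216.3]')
cv2.imwrite('pics/end.png',np.vstack([np.hstack([cv2.resize(s[150:290,130:490],(400,156)),cv2.resize(w,(400,250))[:156]]),cv2.resize(d[100:390,150:510],(800,430))]))
E
```

```text
clock: 42.0
ee_pos: [455.4, 317.9, -10.6]
eef_rot: [180.0, 0.0, 180.0]
contact_force: [0.2, 0.4, 0.2]
grip_width: 35.4
clock: 43.0
ee_pos: [455.2, 317.4, 161.7]
eef_rot: [-180.0, 0.0, 180.0]
contact_force: [0.5, 0.8, 0.2]
grip_width: 59.7
ivory (298, 163, 37, 37) [[456.  318.2]]
red [228.92215568862275, 257.64071856287427] [422.33124346917447, 216.13793103448276] before [229,257.6] [422.3,216.3]
```

View pics/end.png

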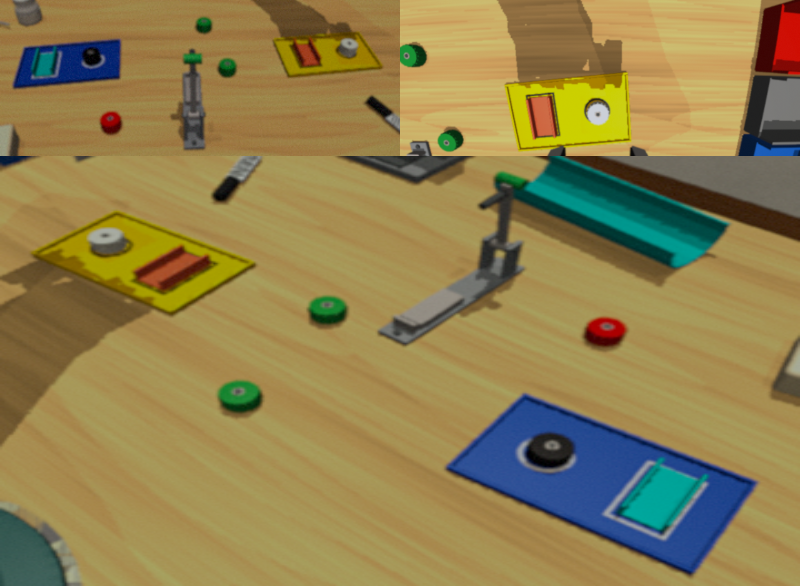

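Both kits sit on their outlines, with blue at lower right and yellow at upper left. The red dial hasn't moved, the finger is upright and the gripper is clear. I'll hand it in.

```bash
python3 -c "
from cell import finish_job; print(finish_job())"
```

```text
the job is handed in; nothing more can be done
None
```

I swung the finger upright with the turquoise gutter still in the stand. Both kits are made up, and I handed in at about 43 s.

My last measurements, in mm:

| Part | Measured position | Outline centre | Measured angle | Outline angle |
|---|---|---|---|---|
| Turquoise gutter (blue tray) | 476.0, -337.5 | 475.5, -337.1 | 6.1° | 5.9° |
| Black dial (blue tray) | 465.6, -242.5 | 465.5, -241.3 | – | – |
| Coral gutter (yellow tray) | 463.2, 221.7 | 463.5, 220.7 | 4.2° | 5.4° |
| Ivory dial (yellow tray) | 456.0, 318.2 | 455.0, 316.7 | – | – |

- **Red dial:** it appears at the same pixels in both fixed cameras as at the start, to within 0.2 pixel. The gripper was clear of everything.
- **Failed grasp:** the first grip on the turquoise gutter missed. The fingers slid over its rim (30 mm opening instead of 40), pressing on it with about 6 N, and the gutter did not move noticeably.
- **Disagreement:** the real fingertips sit about 21 mm above the reported TCP, so I made the gutter and dial grasps that much lower. I judged this from that miss and the pictures, not by a touch test.
- **Not measured:** the parts' heights and tilt in the trays were only judged by eye in the last pictures, and the finger's angle likewise.

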